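Change over charged and flat battery packs

TASK

The two battery packs standing on the chargers are full, and the two in the trays are flat. Change them over, each with the pack of its own size: in the end the flat packs stand on the chargers and the full ones in the trays, big with big and small with small, each flat inside its lip; every place is taken, so use the bare brown board as the free spot to park a pack meanwhile. Keep the packs upright and set them down gently: do not drop them.

Things in the scene. Friction and masses are not known exactly. Their poses are not given: they have to be found in the camera images.
- big_pack_full_center (a point): Charged big battery pack: black block with a grey ribbed top, 112 mm long (its y), 62 wide (x), 70 high, 0.5-0.8 kg, on a narrower foot of 96 by 46 mm, 10 mm high (included). Starts on the big charger; only that tells it from the other big pack. The point is its centre, half-way up; z up. Grip across its width; either way round is good.
- big_pack_flat_center (a point): Flat big battery pack: black block with a grey ribbed top, 112 mm long (its y), 62 wide (x), 70 high, 0.5-0.8 kg, on a narrower foot of 96 by 46 mm, 10 mm high (included). Starts in the big tray; only that tells it from the other big pack. The point is its centre, half-way up; z up. Grip across its width; either way round is good.
- small_pack_full_center (a point): Charged small battery pack: black block with a grey ribbed top, 78 mm long (its y), 54 wide (x), 56 high, 0.25-0.4 kg, on a narrower foot of 62 by 38 mm, 10 mm high (included). Starts on the small charger; only that tells it from the other small pack. The point is its centre, half-way up; z up. Grip across its width; either way round is good.
- small_pack_flat_center (a point): Flat small battery pack: black block with a grey ribbed top, 78 mm long (its y), 54 wide (x), 56 high, 0.25-0.4 kg, on a narrower foot of 62 by 38 mm, 10 mm high (included). Starts in the small tray; only that tells it from the other small pack. The point is its centre, half-way up; z up. Grip across its width; either way round is good.
- big_charger_deck (a point): Big charger: fixed grey housing 104 (x) by 146 mm (y); deck 40 mm above the bench with two brass strips, in a black lip 6 mm high, 5 mm thick, inside 62 (x) by 112 mm (y): 8 mm of play round the foot of a big pack. The point is the deck's centre, where the foot stands; the pack's length goes along y; z up.
- small_charger_deck (a point): Small charger: fixed grey housing 92 (x) by 110 mm (y); deck 30 mm above the bench with two brass strips, in a black lip 6 mm high, 5 mm thick, inside 54 (x) by 78 mm (y): 8 mm of play round the foot of a small pack. The point is the deck's centre, where the foot stands; the pack's length goes along y; z up.
- big_tray_floor (a point): Big tray: fixed aluminium plate 84 (x) by 146 mm (y); black rubber floor 8 mm above the bench, in a lip 6 mm above the floor, 4 mm thick, inside 62 (x) by 112 mm (y); at each y end a wire grip 25 mm above the bench. The point is the floor's centre; the pack's length goes along y; z up.
- small_tray_floor (a point): Small tray: fixed aluminium plate 76 (x) by 112 mm (y); black rubber floor 8 mm above the bench, in a lip 6 mm above the floor, 4 mm thick, inside 54 (x) by 78 mm (y); at each y end a wire grip 25 mm above the bench. The point is the floor's centre; the pack's length goes along y; z up.
- board_top (a point): Empty offcut of brown film-faced plywood, 100 (x) by 150 mm (y), 18 mm thick, fixed flat on the bench: a free spot to park one pack. The point is the centre of its top face; z is up.
Mind the look-alikes: they are no part of the job. What is shaped like the part that bears big_pack_full_center but pink is not meant. Leave any turquoise look-alike of the part that bears small_pack_flat_center alone.

How it is judged:
At the end, for the whole second after the job is handed in: Flat packs on the chargers, charged packs in the trays, each in the place of its size: foot flat on the floor inside the lip (within 14 mm of the middle, height within 3 mm, tilt under 0.06 rad), length along the place's within 0.3 rad either way round, at rest (horizontal distance between big_pack_flat_center and big_charger_deck below 0.014 m and z of big_pack_flat_center in the frame of big_charger_deck between 0.031 and 0.038 m and angle between each of big_pack_flat_center, small_pack_flat_center, big_pack_full_center, small_pack_full_center's own z axis and vertical below 0.06 rad and angle between the y axis of big_pack_flat_center and the y axis of big_charger_deck, either way round below 0.3 rad and linear speed of each of big_pack_flat, small_pack_flat, big_pack_full, small_pack_full below 0.02 m/s and horizontal distance between small_pack_flat_center and small_charger_deck below 0.014 m and z of small_pack_flat_center in the frame of small_charger_deck between 0.024 and 0.031 m and angle between the y axis of small_pack_flat_center and the y axis of small_charger_deck, either way round below 0.3 rad and horizontal distance between big_pack_full_center and big_tray_floor below 0.014 m and z of big_pack_full_center in the frame of big_tray_floor between 0.031 and 0.038 m and angle between the y axis of big_pack_full_center and the y axis of big_tray_floor, either way round below 0.3 rad and horizontal distance between small_pack_full_center and small_tray_floor below 0.014 m and z of small_pack_full_center in the frame of small_tray_floor between 0.024 and 0.031 m and angle between the y axis of small_pack_full_center and the y axis of small_tray_floor, either way round below 0.3 rad); the robot touches nothing.
It fails at once if a battery pack is tipped over (angle between any of big_pack_full_center, big_pack_flat_center, small_pack_full_center, small_pack_flat_center's own z axis and vertical above 0.7 rad).
It fails at once if a battery pack is dropped (it falls freely, out of the fingers, from more than about 20 mm) ((linear speed of big_pack_full above 0.6 m/s and contact force between the fingers and big_pack_full below 0.2 N) or (linear speed of big_pack_flat above 0.6 m/s and contact force between the fingers and big_pack_flat below 0.2 N) or (linear speed of small_pack_full above 0.6 m/s and contact force between the fingers and small_pack_full below 0.2 N) or (linear speed of small_pack_flat above 0.6 m/s and contact force between the fingers and small_pack_flat below 0.2 N)).
It also fails if it takes over 141 s, if anything falls off the work surface, if the arm or the gripper's body presses on something with over 40 N, if the wrist force passes 120 N, or if a joint passes its speed limit or range.

ROBOT

A 6-joint arm with a two-finger parallel gripper is mounted at the origin on the work surface. World frame = base frame: x ahead of the robot, y to its left, z up, the work surface at z = 0. Lengths are in m, angles in rad, forces in N, time in s.
With the tool pointing down it reaches from about 0.35 to 0.975 m from the base axis. Payload 4.9 kg.
Tool frame: the origin (TCP) lies between the finger pads; the fingertips stand 17 mm ahead of it and the grasp point (between the pads) lies 2 mm behind it (manip.nose_length is the distance from the TCP to the fingertips, in m); z points along the fingers, y is the line along which they close (so a half turn about z gives the same grasp; the last joint's range is limited). The gripper opens to 85 mm and grips with 20 to 120 N. Pads are 22 mm wide; open, the fingers measure 114 mm over their backs; the gripper's body (76 mm by 85 mm) begins 54 mm behind the grasp point. The pads swing forward as they close: fully open they stand 13 mm farther back than shut.
Start: joints at [0.989, 0.053, 1.613, -0, 1.476, -0.119], TCP at [0.279, 0.559, 0.248] pointing down, gripper open.
Joint ranges: [-3.01, 3.01], [-1.01, 2.22], [0.06, 2.58], [-1.02, 4.17], [0.09, 2.62], [-3.14, 3.14]. Speed limits (rad/s): [2.57, 2.57, 3.14, 3.14, 3.14, 3.14].

INTERFACE

Orientations are given as a unit quaternion [w, x, y, z].
In Python, from plant import manip gives the robot as it stands. The module is installed in compiled form; this text tells all that it offers.
- The arm moves only by the tool apply_moves, never from a script. Its argument "moves" is a list of rows, each a list of 3 entries, a list of its own where there are three numbers: the turn, a rotation vector about the tool's x, y, z in rad, then the shift along the tool's x, y, z in cm, then the closure, from -1 (fully open) to 1 (shut), so that 0 is half open. A call has 1 to 20 rows; each row is the pose to reach, as a shift and turn from the pose commanded when the call began, along the tool's axes at that moment; what a row does not reach only later rows make up. A row lasts 1/10 s, in which the tool goes at most 50 mm and 8.59 degrees, less where a joint would pass 70% of its speed; a pose out of reach is approached as far as the arm can. A call with a gripper value outside its range is refused whole. The fingers move at their own pace and stop on an object; the grip force is fixed at half the most. Time passes only in rows, so rows that repeat a pose let the fingers close. It gives the time, the measured TCP pose, the force, the opening and the grip force at its end, in the units of the state.
- manip.state(): the state, without advancing time (a new reading comes with each control period).
- manip.grab_frame(name): name is "side" or "top"; returns a dict with "image" (384x512x3 uint8, red, green, blue), "K" (3x3 intrinsics, pixels), "rvec" (rotation vector, rad) and "tvec" (3), from world to camera coordinates, as OpenCV has them. Camera axes: x right, y down, z forward; pixel columns grow to the right and rows downward; lengths in m; the calibration is good to about 2 mm. A picture is of the moment at which its call begins. There is no depth.
- manip.job_done(): hands the job in; it is judged then, once.
Trained networks look in a picture, given as the dict that the camera call returned (one of the last four; its "shot" number tells which), for a name from the list of things; names that differ only in an ending like _2 or _b are one class to them, and where a whole thing is asked for, a point or a joint stands for the part that bears it (a point fixed in the world has none). Each returns a list of dicts, best first, with "score" (0 to 1); they miss things now and then, are a little off and sometimes report something else, mostly with a low value. They report only what shows in the picture. A call takes as long as a camera call. They do not tell look-alikes from the thing itself.
- manip.look_for(picture, label): "location" ([x, y, z] in m, in the coordinates of the camera as it stood for that picture, good to about 4 mm: the middle of the surface that is visible of it).
- manip.silhouettes(picture, label): "pixels" (384x512 bool, what is visible of it).
- manip.spot_point(picture, label): "location" ([x, y, z] in m, in the coordinates of the camera as it stood for that picture, good to about 4 mm: a listed point, or the origin of a listed thing).
The state is a dict: "time": time; "joint_pos": joint angles; "joint_vel": joint speeds; "joint_efforts": joint torques, N m; "tool_pos": TCP position; "tool_rot": TCP orientation; "contact_force": force on the tool from outside, world axes, zero at the start; "ft_torque": the same for the moment, N m; "gripper_width": opening from 0.0 (shut) to 1.0 (fully open); "grasp_force": force on a finger pad.
Only numpy, scipy, OpenCV 4.12 (cv2) and the standard library are available. Lean on these libraries where they do the work, as an engineer would, in place of code of your own. Each camera call takes 0.05 s, during which the arm holds its last target. There are 200 camera calls.

## Working session

There is one attempt and no reset: what is moved stays moved. The work goes in short steps, Python scripts to look and compute and a tool call to move; the robot and the scene stay as the last step left them, time stands still between calls to the robot, and variables do not carry over. Pictures are saved under pics/ and viewed, at most 17 in all, crops included, and the job is handed in when it is done.

Besides the shell and the picture viewer there is one more tool, called in YAML: its name, and indented under it one key for each argument. apply_moves: Moves the arm, as the interface text tells. Its arguments: {"type":"object","properties":{"moves":{"type":"array"}},"required":["moves"]}

```bash
mkdir -p pics; cat > h.py <<'E'
import numpy as np,cv2
from plant import manip
def w(f,p):
    R=cv2.Rodrigues(np.array(f["rvec"],float))[0]
    return R.T@(np.array(p)-np.array(f["tvec"]).ravel())
def px(f,P):
    return cv2.projectPoints(np.array([P],float),np.array(f["rvec"],float),np.array(f["tvec"],float),np.array(f["K"],float),None)[0].ravel()
def save(f,n,crop=None,s=1):
    im=f["image"][:,:,::-1]
    if crop: im=im[crop[1]:crop[3],crop[0]:crop[2]]
    cv2.imwrite("pics/"+n,cv2.resize(im,None,fx=s,fy=s,interpolation=cv2.INTER_CUBIC))
E
python3 - <<'E'
from h import *
N=["big_pack_full_center","small_pack_full_center","big_charger_deck","small_charger_deck","big_tray_floor","small_tray_floor","board_top"]
for c in ["top","side"]:
    f=manip.grab_frame(c); save(f,c+"0.png",s=1.5)
    for n in N:
        for d in manip.spot_point(f,n)[:4]:
            P=w(f,d["location"]); print(c,n,round(d["score"],2),P.round(3),px(f,P).round())
s=manip.state();print(s["time"],s["tool_pos"],s["tool_rot"],s["contact_force"])
E
```

```text
top big_pack_full_center 0.97 [ 0.683 -0.14   0.076] [333. 126.]
top small_pack_full_center 0.66 [0.457 0.121 0.063] [246. 205.]
top big_charger_deck 0.68 [ 0.68  -0.138  0.042] [331. 131.]
top small_charger_deck 0.57 [0.448 0.121 0.032] [246. 209.]
top small_charger_deck 0.49 [ 0.68  -0.139  0.042] [331. 131.]
top big_tray_floor 0.95 [ 0.518 -0.37   0.01 ] [407. 184.]
top small_tray_floor 0.9 [0.545 0.378 0.007] [162. 180.]
top board_top 0.65 [0.641 0.159 0.019] [233. 147.]
side big_pack_full_center 0.92 [ 0.249 -0.238  0.036] [235. 344.]
side big_pack_full_center 0.77 [ 0.685 -0.139  0.069] [362. 216.]
side big_pack_full_center 0.26 [ 0.518 -0.371  0.005] [371. 336.]
side small_pack_full_center 0.83 [0.454 0.122 0.059] [235. 189.]
side big_charger_deck 0.75 [ 0.679 -0.14   0.039] [358. 224.]
side big_charger_deck 0.67 [0.54  0.377 0.036] [221. 134.]
side small_charger_deck 0.68 [0.449 0.12  0.027] [235. 197.]
side big_tray_floor 0.69 [0.543 0.38  0.008] [222. 140.]
side big_tray_floor 0.63 [ 0.514 -0.371  0.006] [369. 337.]
side big_tray_floor 0.44 [0.451 0.121 0.027] [235. 197.]
side small_tray_floor 0.79 [0.544 0.38  0.011] [222. 139.]
side small_tray_floor 0.39 [0.641 0.154 0.021] [283. 167.]
side board_top 0.87 [0.643 0.153 0.02 ] [284. 167.]
0.8 [0.27903339 0.55923637 0.24834399] [2.60396239e-05 2.29315223e-01 9.73352211e-01 1.12141899e-05] [-0.71101313 -0.39227576  0.05328265]
```

View pics/top0.png

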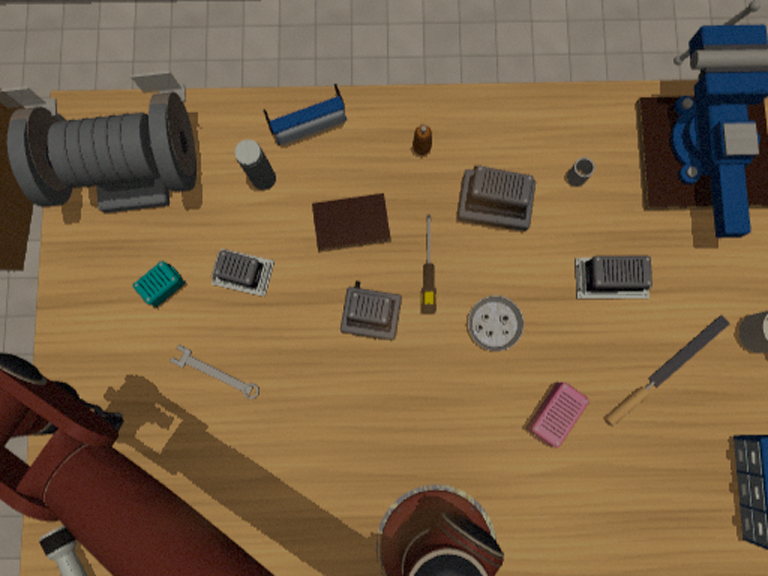

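View pics/side0.png

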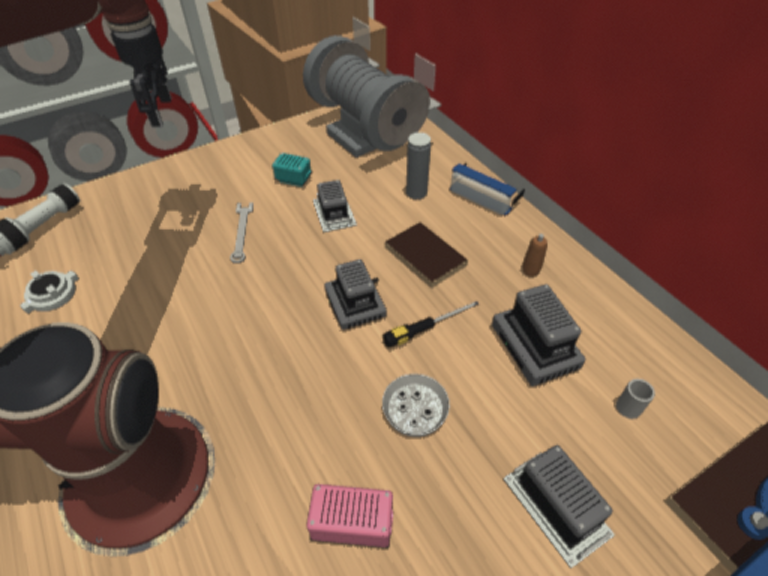

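Top view, in 768x576 pixels. Big pack candidates are the black pack on the charger (498,195), the black pack in the tray (615,273) and the pink decoy (558,413). Small pack candidates are the black pack on the charger (371,311), the black pack in the tray (240,267) and the turquoise decoy (158,284). I choose the four black packs that stand on the chargers and in the trays. Next I fit their poses and check them in one crop sheet.

```bash
cat >> h.py <<'E'
def box(x,y,a,lx,ly,z0,z1):
    c,s=np.cos(a),np.sin(a)
    return np.array([[x+c*u-s*v,y+s*u+c*v,z] for z in(z0,z1) for u in(-lx/2,lx/2) for v in(-ly/2,ly/2)])
def hull(f,B):
    p=cv2.projectPoints(B,np.array(f["rvec"],float),np.array(f["tvec"],float),np.array(f["K"],float),None)[0].reshape(-1,2)
    return cv2.convexHull(p.astype(np.float32))
def render(f,B,S=4):
    m=np.zeros((384*S,512*S),np.uint8)
    cv2.fillConvexPoly(m,np.round((hull(f,B)+.5)*S-.5).astype(np.int32).reshape(-1,2),255)
    return cv2.resize(m,(512,384),interpolation=cv2.INTER_AREA)/255.
DIM={"big":(.062,.112,.070),"small":(.054,.078,.056)}
from scipy.optimize import minimize
def fit(ms,size,z0,x,y,a):
    "ms: list of (frame, mask)"
    lx,ly,h=DIM[size]
    def cost(p):
        B=box(x+p[0]*.01,y+p[1]*.01,a+p[2]*.1,lx,ly,z0+.008,z0+h)
        return sum(np.abs(render(f,B)-m).sum()/m.sum() for f,m in ms)
    best=None
    for s in(-2,0,2):
        r=minimize(cost,[0,0,s],method="Nelder-Mead",options=dict(initial_simplex=[[0,0,s],[1,0,s],[0,1,s],[0,0,s+1.5]],xatol=.01,fatol=1e-3))
        if best is None or r.fun<best.fun: best=r
    p=best.x
    return x+p[0]*.01,y+p[1]*.01,a+p[2]*.1,best.fun
def masks(c,label):
    f=manip.grab_frame(c); return f,[d["pixels"] for d in manip.silhouettes(f,label)]
E
cat > m.py <<'E'
from h import *
I={"BC":("big",.04,.681,-.139,0),"SC":("small",.03,.449,.121,0),"BT":("big",.008,.516,-.371,0),"ST":("small",.008,.545,.379,0)}
P={"BC":(.104,.146,.04),"SC":(.092,.11,.03),"BT":(.084,.146,.008),"ST":(.076,.112,.008)}
fr={c:manip.grab_frame(c) for c in("top","side")}
M={(c,s):[d["pixels"] for d in manip.silhouettes(fr[c],s+"_pack_full_center")] for c in fr for s in DIM}
im={c:cv2.resize(fr[c]["image"][:,:,::-1],None,fx=4,fy=4,interpolation=cv2.INTER_CUBIC) for c in fr}
tiles={c:[] for c in fr}
for k,(s,z0,x,y,a) in I.items():
    lx,ly,h=DIM[s];ms=[]
    for c,f in fr.items():
        r=render(f,box(x,y,0,lx,ly,z0,z0+h))
        o=[(np.minimum(r,m).sum()/np.maximum(r,m).sum(),i) for i,m in enumerate(M[c,s])]
        if o and max(o)[0]>.4: ms.append((f,M[c,s][max(o)[1]].astype(float)))
    X=fit(ms,s,z0,x,y,a) if ms else (x,y,a,9)
    print(k,len(ms),np.round(X,4))
    for c,f in fr.items():
        for B,col in((box(*X[:3],lx,ly,z0+.01,z0+h),(0,255,0)),(box(x,y,X[2],P[k][0],P[k][1],0,P[k][2]),(0,0,255))):
            cv2.polylines(im[c],[np.round((hull(f,B)+.5)*4).astype(np.int32)],True,col,1,cv2.LINE_AA)
        u=(px(f,[x,y,.04])*4).astype(int)
        X0=np.clip(u-[100,140],0,[512*4-200,384*4-280]);tiles[c].append(im[c][X0[1]:X0[1]+280,X0[0]:X0[0]+200].copy())
cv2.imwrite("pics/fit.png",np.vstack([np.hstack(tiles[c]) for c in fr]))
E
python3 m.py
```

```text
BC 2 [ 0.6826 -0.1389 -0.2421  0.1794]
SC 2 [ 0.4539  0.1193 -0.2037  0.1279]
BT 0 [ 0.516 -0.371  0.     9.   ]
ST 0 [0.545 0.379 0.    9.   ]
```

View pics/fit.png

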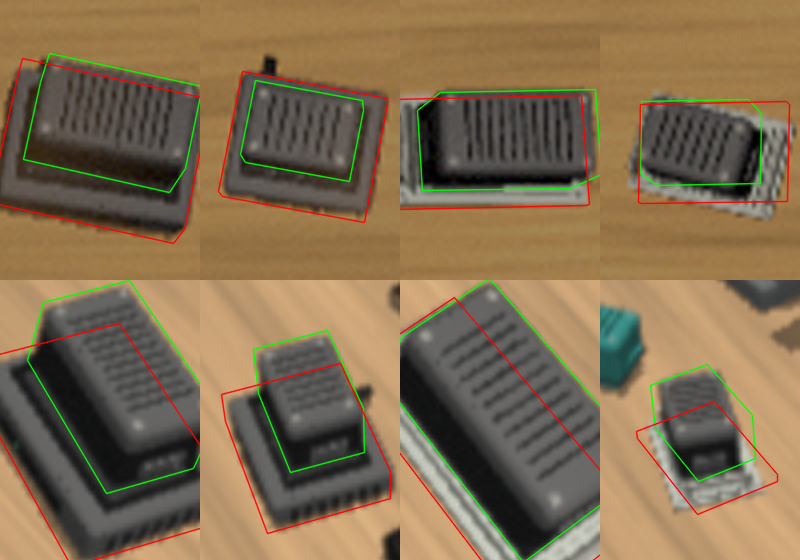

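Top row: the packs on the chargers fit well at yaw about -0.24 and -0.20. The two tray packs have no fit yet because they need the "flat" label; the small tray is visibly turned by about -0.25 rad.

```bash
sed -i 's/M={.*/M={(c,s):[d["pixels"] for l in("full","flat") for d in manip.silhouettes(fr[c],s+"_pack_"+l+"_center")] for c in fr for s in DIM}/; s/max(o)\[0\]>.4/max(o)[0]>.3/; s/"ST":("small",.008,.545,.379,0)/"ST":("small",.008,.545,.379,-.25)/' m.py
sed -i 's/box(x,y,0,lx/box(x,y,a,lx/' m.py
sed -i 's/fit.png/fit2.png/' m.py
cat >> m.py <<'E'
for k in P:
  print(k,{c:[len(M[c,I[k][0]])] for c in fr})
for n in["big_charger_deck","small_charger_deck","big_tray_floor","small_tray_floor"]:
  print(n,[len(manip.silhouettes(fr[c],n)) for c in fr])
for c in fr:
  for n in("big_pack_flat_center","small_pack_flat_center"):
    for d in manip.spot_point(fr[c],n): print(c,n,round(d["score"],2),w(fr[c],d["location"]).round(3))
E
python3 m.py
```

```text
BC 1 [ 0.6821 -0.1393 -0.2197  0.1168]
SC 2 [ 0.4535  0.1188 -0.2225  0.274 ]
BT 2 [ 0.5177 -0.3705 -0.0152  0.1195]
ST 2 [ 0.5402  0.3808 -0.326   0.2714]
BC {'top': [5], 'side': [2]}
SC {'top': [3], 'side': [4]}
BT {'top': [5], 'side': [2]}
ST {'top': [3], 'side': [4]}
big_charger_deck [1, 0]
small_charger_deck [1, 1]
big_tray_floor [1, 1]
small_tray_floor [1, 1]
top big_pack_flat_center 0.97 [ 0.514 -0.367  0.045]
top small_pack_flat_center 0.56 [0.541 0.383 0.039]
top small_pack_flat_center 0.56 [0.514 0.538 0.027]
side big_pack_flat_center 0.74 [ 0.517 -0.368  0.007]
side big_pack_flat_center 0.68 [ 0.518 -0.371  0.042]
side small_pack_flat_center 0.93 [0.518 0.538 0.026]
side small_pack_flat_center 0.55 [ 0.513 -0.373  0.006]
```

View pics/fit2.png

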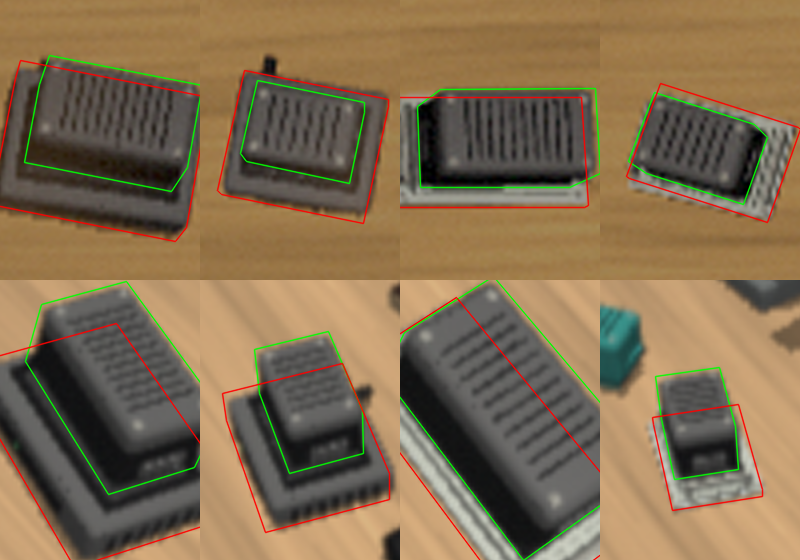

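```bash
cat > go.py <<'E'
import sys;from h import *
def go(*T):
    s=manip.state();p=np.array(s["tool_pos"]);q=s["tool_rot"]
    from scipy.spatial.transform import Rotation as R
    r=R.from_quat([q[1],q[2],q[3],q[0]])
    for x,y,z,phi in T:
        t=R.from_matrix([[np.sin(phi),np.cos(phi),0],[-np.cos(phi),np.sin(phi),0],[0,0,-1]])
        print("turn",(r.inv()*t).as_rotvec().round(3),"shift",(r.inv().apply(np.array([x,y,z])-p)*100).round(2),"rows",round(float(np.linalg.norm([x,y,z]-p)/.05),1))
if __name__=="__main__":
    a=[float(v) for v in sys.argv[1:]]; go(*[a[i:i+4] for i in range(0,len(a),4)])
E
python3 go.py .682 -.139 .18 -.21 .682 -.139 .08 -.21
```

```text
Traceback (most recent call last):
  File "go.py", line 10, in <module>
    a=[float(v) for v in sys.argv[1:]]; go(*[a[i:i+4] for i in range(0,len(a),4)])
                                        ~~^^^^^^^^^^^^^^^^^^^^^^^^^^^^^^^^^^^^^^^^
  File "go.py", line 7, in go
    t=R.from_matrix([[np.sin(phi),np.cos(phi),0],[-np.cos(phi),np.sin(phi),0],[0,0,-1]])
  File "scipy/spatial/transform/_rotation.pyx", line 1143, in scipy.spatial.transform._rotation.Rotation.from_matrix
ValueError: Non-positive determinant (left-handed or null coordinate frame) in rotation matrix 0: [[-0.2084599   0.97803091  0.        ]
 [-0.97803091 -0.2084599   0.        ]
 [ 0.          0.         -1.        ]].
```

```bash
sed -i 's/from_matrix(.*/from_matrix([[-np.sin(phi),np.cos(phi),0],[np.cos(phi),np.sin(phi),0],[0,0,-1]])/' go.py
python3 go.py .682 -.139 .18 -.21 .682 -.139 .08 -.21
```

```text
turn [-0.     0.     1.318] shift [-67.23 -44.49   6.83] rows 16.2
turn [-0.     0.     1.318] shift [-67.23 -44.49  16.83] rows 16.5
```

apply_moves:
  moves:
    - [[0, 0, 1.318], [-67.2, -44.5, 6.8], -1]
    - [[0, 0, 1.318], [-67.2, -44.5, 6.8], -1]
    - [[0, 0, 1.318], [-67.2, -44.5, 6.8], -1]
    - [[0, 0, 1.318], [-67.2, -44.5, 6.8], -1]
    - [[0, 0, 1.318], [-67.2, -44.5, 6.8], -1]
    - [[0, 0, 1.318], [-67.2, -44.5, 6.8], -1]
    - [[0, 0, 1.318], [-67.2, -44.5, 6.8], -1]
    - [[0, 0, 1.318], [-67.2, -44.5, 6.8], -1]
    - [[0, 0, 1.318], [-67.2, -44.5, 6.8], -1]
    - [[0, 0, 1.318], [-67.2, -44.5, 6.8], -1]
    - [[0, 0, 1.318], [-67.2, -44.5, 6.8], -1]
    - [[0, 0, 1.318], [-67.2, -44.5, 6.8], -1]
    - [[0, 0, 1.318], [-67.2, -44.5, 6.8], -1]
    - [[0, 0, 1.318], [-67.2, -44.5, 6.8], -1]
    - [[0, 0, 1.318], [-67.2, -44.5, 6.8], -1]
    - [[0, 0, 1.318], [-67.2, -44.5, 6.8], -1]
    - [[0, 0, 1.318], [-67.2, -44.5, 6.8], -1]
    - [[0, 0, 1.318], [-67.2, -44.5, 6.8], -1]
    - [[0, 0, 1.318], [-67.2, -44.5, 6.8], -1]
    - [[0, 0, 1.318], [-67.2, -44.5, 6.8], -1]

```text
time: 4.2
tool_pos: [0.6813, -0.1374, 0.1807]
tool_rot: [-0.0, 0.777, 0.63, 0.0]
contact_force: [0.3, 0.8, -0.1]
gripper_width: 1.0
grasp_force: 0.0
```

```bash
python3 go.py .682 -.139 .08 -.21;python3 - <<'E'
from h import *
f=manip.grab_frame("side"); save(f,"s1.png",(280,100,460,280),3)
s=manip.state();print(s["time"],s["joint_pos"],s["tool_pos"])
E
```

```text
turn [ 0.    -0.     0.002] shift [-0.15  0.1  10.07] rows 2.0
4.25 [-3.05934254e-01  2.59281868e-01  1.49755339e+00  1.90320445e-04
  1.38448956e+00 -9.77367812e-02] [ 0.68134163 -0.13733735  0.18078689]
```

View pics/s1.png

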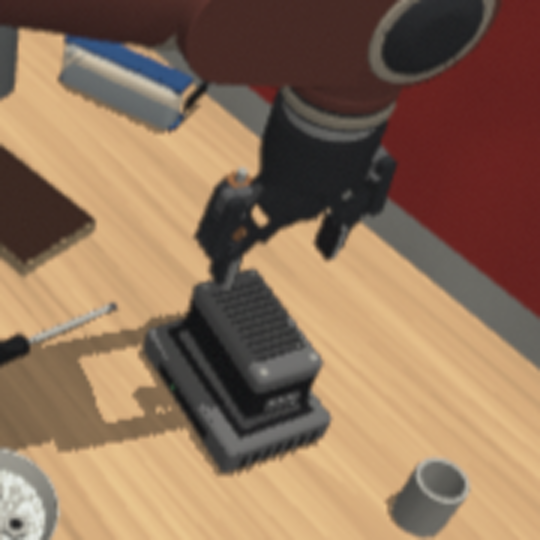

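The open fingers straddle the big pack on its charger, with the pack top around (255,315). The alignment looks right, so I descend and grip.

apply_moves:
  moves:
    - [[0, 0, 0], [-0.15, 0.1, 4], -1]
    - [[0, 0, 0], [-0.15, 0.1, 7], -1]
    - [[0, 0, 0], [-0.15, 0.1, 9], -1]
    - [[0, 0, 0], [-0.15, 0.1, 10], -1]
    - [[0, 0, 0], [-0.15, 0.1, 10], -1]
    - [[0, 0, 0], [-0.15, 0.1, 10], 1]
    - [[0, 0, 0], [-0.15, 0.1, 10], 1]
    - [[0, 0, 0], [-0.15, 0.1, 10], 1]
    - [[0, 0, 0], [-0.15, 0.1, 10], 1]
    - [[0, 0, 0], [-0.15, 0.1, 10], 1]
    - [[0, 0, 0], [-0.15, 0.1, 10], 1]
    - [[0, 0, 0], [-0.15, 0.1, 10], 1]
    - [[0, 0, 0], [-0.15, 0.1, 10], 1]

```text
time: 5.55
tool_pos: [0.6838, -0.1409, 0.0829]
tool_rot: [0.001, 0.777, 0.629, 0.001]
contact_force: [1.1, 1.3, 6.1]
gripper_width: 0.718
grasp_force: 68.8
```

apply_moves:
  moves:
    - [[0, 0, 0], [0, 0, -1], 1]
    - [[0, 0, 0], [0, 0, -3], 1]
    - [[0, 0, 0], [0, 0, -6], 1]
    - [[0, 0, 0], [0, 0, -10], 1]
    - [[0, 0, 0], [0, 0, -13], 1]
    - [[0, 0, 0], [0, 0, -13], 1]
    - [[0, 0, 0], [0, 0, -13], 1]

```text
time: 6.25
tool_pos: [0.6815, -0.1405, 0.2087]
tool_rot: [-0.001, 0.777, 0.629, -0.001]
contact_force: [-0.4, -0.1, -7.2]
gripper_width: 0.719
grasp_force: 68.2
```

```bash
python3 go.py .642 .156 .2 .13 .642 .156 .065 .13;
```

```text
turn [-0.002 -0.    -0.34 ] shift [ 28.18 -10.04   0.89] rows 6.0
turn [-0.002 -0.    -0.34 ] shift [ 28.18 -10.01  14.39] rows 6.6
```

apply_moves:
  moves:
    - [[0, 0, -0.1], [4, -1.5, 0], 1]
    - [[0, 0, -0.2], [8, -3, 0], 1]
    - [[0, 0, -0.34], [12.5, -4.5, 0.2], 1]
    - [[0, 0, -0.34], [17, -6, 0.4], 1]
    - [[0, 0, -0.34], [21.5, -7.5, 0.6], 1]
    - [[0, 0, -0.34], [25.5, -9, 0.8], 1]
    - [[0, 0, -0.34], [27.5, -9.8, 0.9], 1]
    - [[0, 0, -0.34], [28.2, -10, 0.9], 1]
    - [[0, 0, -0.34], [28.2, -10, 4], 1]
    - [[0, 0, -0.34], [28.2, -10, 8], 1]
    - [[0, 0, -0.34], [28.2, -10, 11], 1]
    - [[0, 0, -0.34], [28.2, -10, 12.5], 1]
    - [[0, 0, -0.34], [28.2, -10, 12.5], 1]
    - [[0, 0, -0.34], [28.2, -10, 12.5], 1]

```text
time: 7.65
tool_pos: [0.6437, 0.1556, 0.0855]
tool_rot: [0.0, 0.66, 0.751, 0.0]
contact_force: [0.7, 0.4, -6.0]
gripper_width: 0.715
grasp_force: 68.1
```

```bash
python3 go.py .642 .156 .061 .13;python3 - <<'E'
from h import *
f=manip.grab_frame("side"); save(f,"s2.png",(210,90,370,230),4)
E
```

```text
turn [ 0.     0.    -0.001] shift [ 0.07 -0.16  2.45] rows 0.5
```

View pics/s2.png

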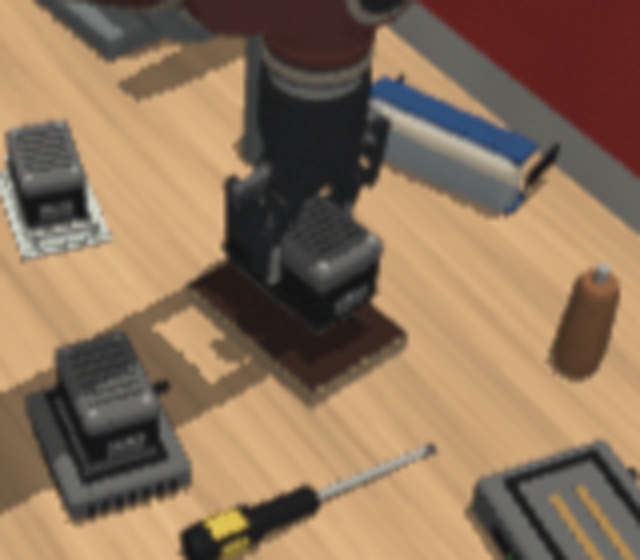

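The pack is held upright just above the board, with its foot near (310,320). I set it down slowly, release and lift.

apply_moves:
  moves:
    - [[0, 0, 0], [0, 0, 1.2], 1]
    - [[0, 0, 0], [0, 0, 2], 1]
    - [[0, 0, 0], [0, 0, 2.3], 1]
    - [[0, 0, 0], [0, 0, 2.45], 1]
    - [[0, 0, 0], [0, 0, 2.5], 1]
    - [[0, 0, 0], [0, 0, 2.5], 1]

```text
time: 8.3
tool_pos: [0.6436, 0.1561, 0.0609]
tool_rot: [0.0, 0.66, 0.752, 0.0]
contact_force: [-2.4, -0.3, -3.2]
gripper_width: 0.717
grasp_force: 68.6
```

Contact has started: the load dropped from -6 N to -3 N. I release.

apply_moves:
  moves:
    - [[0, 0, 0], [0, 0, 0.1], 1]
    - [[0, 0, 0], [0, 0, 0.1], 0.2]
    - [[0, 0, 0], [0, 0, 0.1], -1]
    - [[0, 0, 0], [0, 0, 0.1], -1]
    - [[0, 0, 0], [0, 0, 0.1], -1]
    - [[0, 0, 0], [0, 0, 0.1], -1]
    - [[0, 0, 0], [0, 0, -3], -1]
    - [[0, 0, 0], [0, 0, -7], -1]
    - [[0, 0, 0], [0, 0, -12], -1]
    - [[0, 0, 0], [0, 0, -12], -1]

```text
time: 9.3
tool_pos: [0.6482, 0.1567, 0.1906]
tool_rot: [0.005, 0.66, 0.752, 0.006]
contact_force: [0.3, 0.1, 0.7]
gripper_width: 1.002
grasp_force: 0.0
```

```bash
python3 go.py .517 -.370 .2 0 .517 -.370 .048 0
```

```text
turn [ 0.016 -0.001  0.13 ] shift [-50.52 -19.82  -1.27] rows 10.9
turn [ 0.016 -0.001  0.13 ] shift [-50.52 -20.07  13.93] rows 11.2
```

apply_moves:
  moves:
    - [[0, 0, 0.05], [-4.7, -1.8, -1], -1]
    - [[0, 0, 0.1], [-9.4, -3.6, -1.9], -1]
    - [[0, 0, 0.13], [-14, -5.4, -1.9], -1]
    - [[0, 0, 0.13], [-18.7, -7.2, -1.9], -1]
    - [[0, 0, 0.13], [-23.4, -9, -1.9], -1]
    - [[0, 0, 0.13], [-28, -10.8, -1.9], -1]
    - [[0, 0, 0.13], [-32.7, -12.6, -1.9], -1]
    - [[0, 0, 0.13], [-37.4, -14.4, -1.9], -1]
    - [[0, 0, 0.13], [-42, -16.2, -1.9], -1]
    - [[0, 0, 0.13], [-46.5, -17.8, -1.9], -1]
    - [[0, 0, 0.13], [-49.5, -19, -1.9], -1]
    - [[0, 0, 0.13], [-50.5, -19.3, -1.9], -1]
    - [[0, 0, 0.13], [-50.5, -19.3, 2], -1]
    - [[0, 0, 0.13], [-50.5, -19.3, 2], -1]
    - [[0, 0, 0.13], [-50.5, -19.3, 2], -1]
    - [[0, 0, 0.13], [-50.5, -19.3, 2], -1]

```text
time: 10.9
tool_pos: [0.5183, -0.3694, 0.1619]
tool_rot: [0.001, 0.707, 0.708, 0.0]
contact_force: [0.1, 0.6, 0.8]
gripper_width: 1.001
grasp_force: 0.0
```

```bash
python3 go.py .517 -.370 .048 0;python3 - <<'E'
from h import *
f=manip.grab_frame("side"); save(f,"s3.png",(280,190,480,384),3)
g=manip.grab_frame("top")
for F in(f,g):
  for n in("big_charger_deck","big_pack_full_center","board_top"):
    for d in manip.spot_point(F,n)[:3]: print(n,round(d["score"],2),w(F,d["location"]).round(4))
E
```

```text
turn [0.002 0.001 0.001] shift [-0.05 -0.15 11.39] rows 2.3
big_pack_full_center 0.78 [ 0.2465 -0.2395  0.0369]
big_charger_deck 0.64 [0.4556 0.1211 0.0633]
big_charger_deck 0.63 [ 0.6822 -0.1384  0.039 ]
big_pack_full_center 0.64 [0.6437 0.1613 0.0561]
board_top 0.63 [0.6449 0.1628 0.021 ]
```

View pics/s3.png

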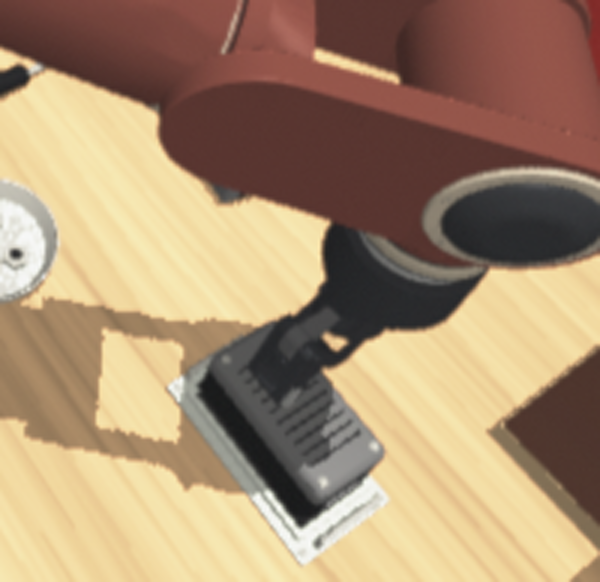

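The open gripper is above the big tray pack at (300,430), centred across its width. I descend and grip.

apply_moves:
  moves:
    - [[0, 0, 0], [0, -0.1, 4], -1]
    - [[0, 0, 0], [0, -0.1, 8], -1]
    - [[0, 0, 0], [0, -0.1, 10.3], -1]
    - [[0, 0, 0], [0, -0.1, 11.3], -1]
    - [[0, 0, 0], [0, -0.1, 11.3], -1]
    - [[0, 0, 0], [0, -0.1, 11.3], -1]
    - [[0, 0, 0], [0, -0.1, 11.3], 1]
    - [[0, 0, 0], [0, -0.1, 11.3], 1]
    - [[0, 0, 0], [0, -0.1, 11.3], 1]
    - [[0, 0, 0], [0, -0.1, 11.3], 1]
    - [[0, 0, 0], [0, -0.1, 11.3], 1]
    - [[0, 0, 0], [0, -0.1, 11.3], 1]
    - [[0, 0, 0], [0, -0.1, 11.3], 1]
    - [[0, 0, 0], [0, -0.1, 11.3], 1]

```text
time: 12.7
tool_pos: [0.5179, -0.3709, 0.0499]
tool_rot: [0.002, 0.707, 0.707, 0.0]
contact_force: [1.1, 0.4, 6.4]
gripper_width: 0.72
grasp_force: 67.3
```

apply_moves:
  moves:
    - [[0, 0, 0], [0, 0, -1], 1]
    - [[0, 0, 0], [0, 0, -3], 1]
    - [[0, 0, 0], [0, 0, -6], 1]
    - [[0, 0, 0], [0, 0, -10], 1]
    - [[0, 0, 0], [0, 0, -14], 1]
    - [[0, 0, 0], [0, 0, -16], 1]
    - [[0, 0, 0], [0, 0, -16], 1]
    - [[0, 0, 0], [0, 0, -16], 1]
    - [[0, 0, 0], [0, 0, -16], 1]

```text
time: 13.6
tool_pos: [0.5148, -0.3684, 0.2033]
tool_rot: [-0.003, 0.707, 0.707, -0.0]
contact_force: [0.0, -0.0, -7.8]
gripper_width: 0.717
grasp_force: 67.4
```

```bash
python3 go.py .681 -.139 .2 -.205;python3 - <<'E'
from h import *
fr=[manip.grab_frame(c) for c in("side","top")]
tp=manip.state()["tool_pos"];print(tp)
for F in fr:
  for n in("big_pack_flat_center","big_tray_floor","big_charger_deck"):
    for d in manip.spot_point(F,n)[:3]: print(n,round(d["score"],2),w(F,d["location"]).round(4))
E
```

```text
turn [-0.005 -0.004  0.205] shift [22.94 16.62  0.34] rows 5.7
[ 0.51516661 -0.36863221  0.20381373]
big_tray_floor 0.69 [ 0.516  -0.3712  0.0056]
big_pack_flat_center 0.78 [ 0.5122 -0.3683  0.1992]
big_pack_flat_center 0.2 [ 0.5195 -0.369   0.0075]
big_tray_floor 0.96 [ 0.5165 -0.3706  0.0079]
big_charger_deck 0.7 [ 0.6832 -0.1384  0.0413]
big_charger_deck 0.43 [0.5461 0.3784 0.0098]
```

apply_moves:
  moves:
    - [[0, 0, 0.06], [4, 2.9, 0], 1]
    - [[0, 0, 0.13], [8, 5.8, 0], 1]
    - [[0, 0, 0.205], [12, 8.7, 0], 1]
    - [[0, 0, 0.205], [16, 11.6, 0], 1]
    - [[0, 0, 0.205], [20, 14.6, 0], 1]
    - [[0, 0, 0.205], [22.2, 16.2, 0], 1]
    - [[0, 0, 0.205], [23, 16.7, 0], 1]
    - [[0, 0, 0.205], [23, 16.7, 3], 1]
    - [[0, 0, 0.205], [23, 16.7, 6], 1]
    - [[0, 0, 0.205], [23, 16.7, 8], 1]
    - [[0, 0, 0.205], [23, 16.7, 9], 1]
    - [[0, 0, 0.205], [23, 16.7, 9], 1]
    - [[0, 0, 0.205], [23, 16.7, 9], 1]
    - [[0, 0, 0.205], [23, 16.7, 9], 1]

```text
time: 15.4
tool_pos: [0.6847, -0.1404, 0.1198]
tool_rot: [0.002, 0.776, 0.631, 0.001]
contact_force: [-0.1, -0.0, -6.3]
gripper_width: 0.716
grasp_force: 68.2
```

```bash
python3 go.py .682 -.1385 .082 -.205;python3 - <<'E'
from h import *
f=manip.grab_frame("side"); save(f,"s4.png",(290,140,430,270),4)
E
```

```text
turn [ 0.004  0.    -0.   ] shift [ 0.13 -0.32  3.78] rows 0.8
```

View pics/s4.png

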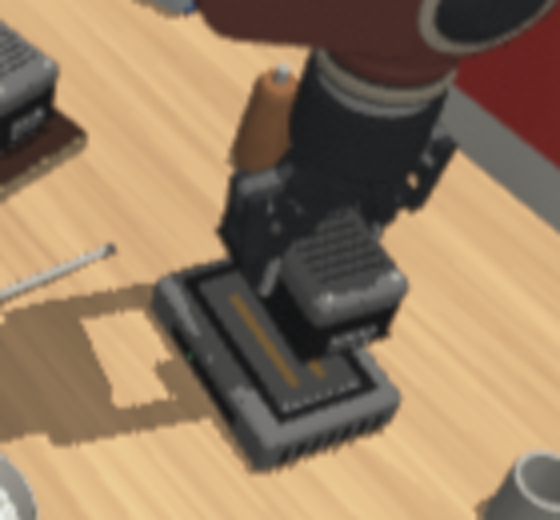

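The pack hangs above the brass strips, parallel to the lip (strips around (270,330)), and is still about 38 mm up. I correct by 3 mm and lower.

apply_moves:
  moves:
    - [[0, 0, 0], [0.1, -0.25, 1], 1]
    - [[0, 0, 0], [0.1, -0.25, 2], 1]
    - [[0, 0, 0], [0.1, -0.25, 2.8], 1]
    - [[0, 0, 0], [0.1, -0.25, 3.2], 1]
    - [[0, 0, 0], [0.1, -0.25, 3.5], 1]
    - [[0, 0, 0], [0.1, -0.25, 3.65], 1]
    - [[0, 0, 0], [0.1, -0.25, 3.75], 1]
    - [[0, 0, 0], [0.1, -0.25, 3.75], 1]

```text
time: 16.25
tool_pos: [0.6819, -0.1385, 0.082]
tool_rot: [0.001, 0.776, 0.631, 0.0]
contact_force: [-4.1, 2.1, 3.3]
gripper_width: 0.717
grasp_force: 69.4
```

apply_moves:
  moves:
    - [[0, 0, 0], [0, 0, 0], 0.2]
    - [[0, 0, 0], [0, 0, 0], -1]
    - [[0, 0, 0], [0, 0, 0], -1]
    - [[0, 0, 0], [0, 0, 0], -1]
    - [[0, 0, 0], [0, 0, 0], -1]
    - [[0, 0, 0], [0, 0, -3], -1]
    - [[0, 0, 0], [0, 0, -7], -1]
    - [[0, 0, 0], [0, 0, -11], -1]
    - [[0, 0, 0], [0, 0, -11], -1]
    - [[0, 0, 0], [0, 0, -11], -1]
    - [[0, 0, 0], [0, 0, -11], -1]

```text
time: 17.35
tool_pos: [0.6804, -0.138, 0.188]
tool_rot: [-0.001, 0.776, 0.631, -0.001]
contact_force: [0.2, 0.2, -0.6]
gripper_width: 1.004
grasp_force: 0.0
```

```bash
cat > fit1.py <<'E'
import sys;from h import *
def one(s,z0,x,y,a):
    ms=[];lx,ly,h=DIM[s]
    for c in("top","side"):
        f=manip.grab_frame(c);r=render(f,box(x,y,a,lx,ly,z0,z0+h))
        L=[d["pixels"].astype(float) for l in("full","flat") for d in manip.silhouettes(f,s+"_pack_"+l+"_center")]
        o=[(np.minimum(r,m).sum()/np.maximum(r,m).sum(),i) for i,m in enumerate(L)]
        if o and max(o)[0]>.6: ms.append((f,L[max(o)[1]])); print(c,round(max(o)[0],2),end=" ")
    if ms: print(np.round(fit(ms,s,z0,x,y,a),4))
a=sys.argv; one(a[1],*map(float,a[2:6]))
E
python3 fit1.py big .04 .682 -.1385 -.205; python3 fit1.py big .018 .6437 .157 .13; python3 go.py .6437 .157 .2 .13
```

```text
side 0.82 [ 0.6813 -0.1379 -0.2541  0.1387]
top 0.91 side 0.91 [0.6414 0.1559 0.1214 0.1184]
turn [ 0.     0.    -0.335] shift [28.15 -9.68 -1.02] rows 6.0
```

apply_moves:
  moves:
    - [[0, 0, -0.1], [4, -1.4, 0], -1]
    - [[0, 0, -0.2], [8.5, -2.9, 0], -1]
    - [[0, 0, -0.335], [13, -4.5, 0], -1]
    - [[0, 0, -0.335], [17.5, -6, 0], -1]
    - [[0, 0, -0.335], [22, -7.6, 0], -1]
    - [[0, 0, -0.335], [26, -9, 0], -1]
    - [[0, 0, -0.335], [28.1, -9.8, 0], -1]
    - [[0, 0, -0.335], [28.1, -9.8, 2], -1]
    - [[0, 0, -0.335], [28.1, -9.8, 2], -1]
    - [[0, 0, -0.335], [28.1, -9.8, 2], -1]

```text
time: 18.95
tool_pos: [0.642, 0.1566, 0.1693]
tool_rot: [-0.0, 0.66, 0.751, -0.001]
contact_force: [-0.5, 0.1, 0.5]
gripper_width: 0.999
grasp_force: 0.0
```

```bash
python3 go.py .643 .156 .058 .13
```

```text
turn [-0.001  0.    -0.   ] shift [-0.07  0.1  11.13] rows 2.2
```

apply_moves:
  moves:
    - [[0, 0, 0], [0, 0.1, 4], -1]
    - [[0, 0, 0], [0, 0.1, 8], -1]
    - [[0, 0, 0], [0, 0.1, 10], -1]
    - [[0, 0, 0], [0, 0.1, 11], -1]
    - [[0, 0, 0], [0, 0.1, 11], -1]
    - [[0, 0, 0], [0, 0.1, 11], -1]
    - [[0, 0, 0], [0, 0.1, 11], 1]
    - [[0, 0, 0], [0, 0.1, 11], 1]
    - [[0, 0, 0], [0, 0.1, 11], 1]
    - [[0, 0, 0], [0, 0.1, 11], 1]
    - [[0, 0, 0], [0, 0.1, 11], 1]
    - [[0, 0, 0], [0, 0.1, 11], 1]
    - [[0, 0, 0], [0, 0.1, 11], 1]
    - [[0, 0, 0], [0, 0.1, 11], 1]

```text
time: 20.35
tool_pos: [0.6447, 0.157, 0.0622]
tool_rot: [0.001, 0.66, 0.752, 0.001]
contact_force: [-0.8, 0.3, 5.0]
gripper_width: 0.719
grasp_force: 69.1
```

apply_moves:
  moves:
    - [[0, 0, 0], [0, 0, -1], 1]
    - [[0, 0, 0], [0, 0, -3], 1]
    - [[0, 0, 0], [0, 0, -6], 1]
    - [[0, 0, 0], [0, 0, -10], 1]
    - [[0, 0, 0], [0, 0, -13], 1]
    - [[0, 0, 0], [0, 0, -14], 1]
    - [[0, 0, 0], [0, 0, -14], 1]
    - [[0, 0, 0], [0, 0, -14], 1]
    - [[0, 0, 0], [0, 0, -14], 1]

```text
time: 21.25
tool_pos: [0.6416, 0.1567, 0.196]
tool_rot: [-0.002, 0.66, 0.752, -0.002]
contact_force: [-0.5, 0.3, -6.8]
gripper_width: 0.716
grasp_force: 68.2
```

```bash
python3 go.py .5163 -.371 .2 0;python3 - <<'E'
from h import *
fr=[manip.grab_frame(c) for c in("side","top")]
print(manip.state()["tool_pos"])
for F in fr:
  for n in("big_pack_full_center","big_tray_floor"):
    for d in manip.spot_point(F,n)[:4]: print(n,round(d["score"],2),w(F,d["location"]).round(4))
E
```

```text
turn [-0.006  0.     0.13 ] shift [-50.7  -19.27  -0.28] rows 10.8
[0.64211992 0.15675976 0.19683795]
big_pack_full_center 0.95 [0.6406 0.1567 0.1876]
big_pack_full_center 0.95 [ 0.2481 -0.2386  0.0347]
big_pack_full_center 0.18 [ 0.6822 -0.1384  0.0755]
big_tray_floor 0.98 [ 0.5154 -0.3714  0.0083]
big_pack_full_center 0.62 [ 0.2444 -0.2335  0.0361]
big_tray_floor 0.85 [ 0.517 -0.372  0.01 ]
big_tray_floor 0.33 [0.5418 0.3764 0.0044]
```

apply_moves:
  moves:
    - [[0, 0, 0.04], [-4, -1.5, 0], 1]
    - [[0, 0, 0.08], [-8.5, -3.2, 0], 1]
    - [[0, 0, 0.13], [-13, -5, 0], 1]
    - [[0, 0, 0.13], [-17.5, -6.7, 0], 1]
    - [[0, 0, 0.13], [-22, -8.4, 0], 1]
    - [[0, 0, 0.13], [-26.5, -10.1, 0], 1]
    - [[0, 0, 0.13], [-31, -11.8, 0], 1]
    - [[0, 0, 0.13], [-35.5, -13.5, 0], 1]
    - [[0, 0, 0.13], [-40, -15.2, 0], 1]
    - [[0, 0, 0.13], [-44.5, -16.9, 0], 1]
    - [[0, 0, 0.13], [-48.5, -18.4, 0], 1]
    - [[0, 0, 0.13], [-50.7, -19.3, 0], 1]
    - [[0, 0, 0.13], [-50.7, -19.3, 3], 1]
    - [[0, 0, 0.13], [-50.7, -19.3, 7], 1]
    - [[0, 0, 0.13], [-50.7, -19.3, 10], 1]
    - [[0, 0, 0.13], [-50.7, -19.3, 11], 1]
    - [[0, 0, 0.13], [-50.7, -19.3, 11], 1]
    - [[0, 0, 0.13], [-50.7, -19.3, 11], 1]
    - [[0, 0, 0.13], [-50.7, -19.3, 11], 1]

```text
time: 23.45
tool_pos: [0.5194, -0.3721, 0.093]
tool_rot: [0.003, 0.707, 0.707, 0.0]
contact_force: [0.2, -0.1, -5.5]
gripper_width: 0.716
grasp_force: 68.3
```

```bash
python3 go.py .5163 -.371 .052 0;python3 - <<'E'
from h import *
f=manip.grab_frame("side"); save(f,"s5.png",(300,250,440,380),4)
E
```

```text
turn [0.004 0.004 0.   ] shift [ 0.12 -0.32  4.1 ] rows 0.8
```

View pics/s5.png

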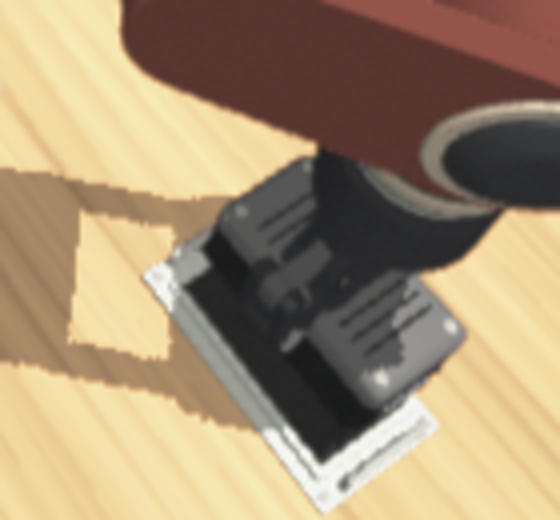

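The pack hangs parallel over the tray's rubber floor, whose near corner is at (325,460). I correct by 3 mm and lower 41 mm.

apply_moves:
  moves:
    - [[0, 0, 0], [0.1, -0.25, 1], 1]
    - [[0, 0, 0], [0.1, -0.25, 2.2], 1]
    - [[0, 0, 0], [0.1, -0.25, 3], 1]
    - [[0, 0, 0], [0.1, -0.25, 3.5], 1]
    - [[0, 0, 0], [0.1, -0.25, 3.8], 1]
    - [[0, 0, 0], [0.1, -0.25, 4], 1]
    - [[0, 0, 0], [0.1, -0.25, 4.1], 1]
    - [[0, 0, 0], [0.1, -0.25, 4.1], 1]

```text
time: 24.3
tool_pos: [0.516, -0.3703, 0.0522]
tool_rot: [0.0, 0.707, 0.707, -0.0]
contact_force: [-6.4, 6.2, 9.5]
gripper_width: 0.719
grasp_force: 70.3
```

apply_moves:
  moves:
    - [[0, 0, 0], [0, 0, 0], 0.2]
    - [[0, 0, 0], [0, 0, 0], -1]
    - [[0, 0, 0], [0, 0, 0], -1]
    - [[0, 0, 0], [0, 0, 0], -1]
    - [[0, 0, 0], [0, 0, 0], -1]
    - [[0, 0, 0], [0, 0, -3], -1]
    - [[0, 0, 0], [0, 0, -7], -1]
    - [[0, 0, 0], [0, 0, -11], -1]
    - [[0, 0, 0], [0, 0, -15], -1]
    - [[0, 0, 0], [0, 0, -15], -1]
    - [[0, 0, 0], [0, 0, -15], -1]

```text
time: 25.4
tool_pos: [0.5159, -0.3704, 0.2005]
tool_rot: [0.002, 0.707, 0.707, 0.0]
contact_force: [-0.8, -0.4, -1.0]
gripper_width: 1.002
grasp_force: 0.0
```

```bash
python3 fit1.py big .008 .516 -.371 0; python3 fit1.py small .03 .452 .12 -.19;  python3 go.py .4525 .120 .2 -.19
```

```text
side 0.79 [ 0.5142 -0.3724  0.0303  0.2149]
top 0.88 side 0.73 [ 0.453   0.1169 -0.2194  0.3413]
turn [-0.   -0.    0.19] shift [48.98 -6.27 -0.13] rows 9.9
```

apply_moves:
  moves:
    - [[0, 0, 0.05], [4.5, -0.6, 0], -1]
    - [[0, 0, 0.1], [9, -1.2, 0], -1]
    - [[0, 0, 0.19], [13.5, -1.8, 0], -1]
    - [[0, 0, 0.19], [18, -2.4, 0], -1]
    - [[0, 0, 0.19], [22.5, -3, 0], -1]
    - [[0, 0, 0.19], [27, -3.6, 0], -1]
    - [[0, 0, 0.19], [31.5, -4.2, 0], -1]
    - [[0, 0, 0.19], [36, -4.8, 0], -1]
    - [[0, 0, 0.19], [40.5, -5.3, 0], -1]
    - [[0, 0, 0.19], [45, -5.8, 0], -1]
    - [[0, 0, 0.19], [48, -6.1, 0], -1]
    - [[0, 0, 0.19], [49, -6.2, 0], -1]
    - [[0, 0, 0.19], [49, -6.2, 5], -1]
    - [[0, 0, 0.19], [49, -6.2, 5], -1]
    - [[0, 0, 0.19], [49, -6.2, 5], -1]
    - [[0, 0, 0.19], [49, -6.2, 5], -1]

```text
time: 27.6
tool_pos: [0.4546, 0.1196, 0.1508]
tool_rot: [0.001, 0.771, 0.636, 0.001]
contact_force: [0.6, -0.6, 0.5]
gripper_width: 1.001
grasp_force: 0.0
```

```bash
python3 go.py .453 .119 .060 -.20;python3 - <<'E'
from h import *
f=manip.grab_frame("side"); save(f,"s6.png",(160,90,300,230),4)
E
```

```text
turn [ 0.003 -0.001  0.009] shift [-0.1  -0.17  9.08] rows 1.8
```

View pics/s6.png

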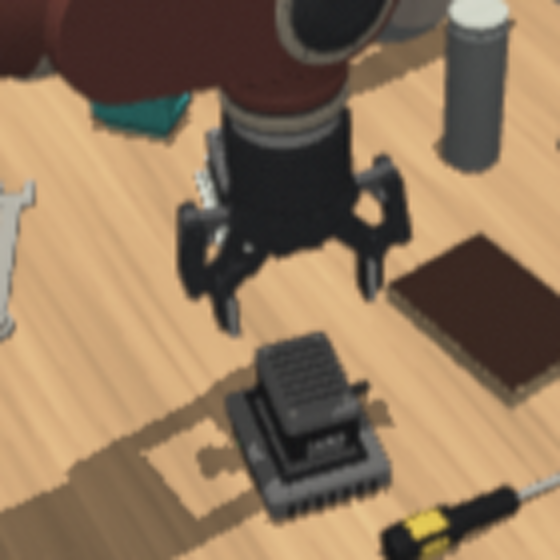

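The open gripper is above the small pack on its charger (310,380). A small black stub stands behind the charger at (357,388), so I check its height against the finger path.

```bash
python3 - <<'E'
from h import *
a=manip.grab_frame("top");b=manip.grab_frame("side")
u=(px(a,[.449,.121,.04])*4).astype(int)-[100,140]
Pm=[np.array(f["K"])@np.hstack([cv2.Rodrigues(np.array(f["rvec"],float))[0],np.array(f["tvec"],float).reshape(3,1)]) for f in(a,b)]
for ta,tb in(((70,60),(366,385)),((70,72),(352,395))):
    pa=(u+np.array(ta))/4; pb=np.array([160,90])+np.array(tb)/4
    X=cv2.triangulatePoints(Pm[0],Pm[1],pa.reshape(2,1).astype(float),pb.reshape(2,1).astype(float)).ravel();X=X[:3]/X[3]
    print(X.round(3),[np.linalg.norm(px(f,X)-p).round(1) for f,p in((a,pa),(b,pb))])
E
```

```text
[0.516 0.144 0.011] [np.float64(0.5), np.float64(0.7)]
[0.507 0.145 0.005] [np.float64(0.0), np.float64(0.0)]
```

Stub is low (about 1 cm) and off to the side. I descend and grip.

apply_moves:
  moves:
    - [[0, 0, 0], [-0.1, -0.15, 4], -1]
    - [[0, 0, 0], [-0.1, -0.15, 7], -1]
    - [[0, 0, 0], [-0.1, -0.15, 8.5], -1]
    - [[0, 0, 0], [-0.1, -0.15, 9], -1]
    - [[0, 0, 0], [-0.1, -0.15, 9], -1]
    - [[0, 0, 0], [-0.1, -0.15, 9], -1]
    - [[0, 0, 0], [-0.1, -0.15, 9], 1]
    - [[0, 0, 0], [-0.1, -0.15, 9], 1]
    - [[0, 0, 0], [-0.1, -0.15, 9], 1]
    - [[0, 0, 0], [-0.1, -0.15, 9], 1]
    - [[0, 0, 0], [-0.1, -0.15, 9], 1]
    - [[0, 0, 0], [-0.1, -0.15, 9], 1]
    - [[0, 0, 0], [-0.1, -0.15, 9], 1]
    - [[0, 0, 0], [-0.1, -0.15, 9], 1]
    - [[0, 0, 0], [-0.1, -0.15, 9], 1]

```text
time: 29.25
tool_pos: [0.453, 0.1196, 0.0603]
tool_rot: [0.001, 0.771, 0.637, 0.001]
contact_force: [0.9, -1.0, 6.5]
gripper_width: 0.626
grasp_force: 63.8
```

apply_moves:
  moves:
    - [[0, 0, 0], [0, 0, -1], 1]
    - [[0, 0, 0], [0, 0, -3], 1]
    - [[0, 0, 0], [0, 0, -6], 1]
    - [[0, 0, 0], [0, 0, -10], 1]
    - [[0, 0, 0], [0, 0, -13], 1]
    - [[0, 0, 0], [0, 0, -14], 1]
    - [[0, 0, 0], [0, 0, -14], 1]
    - [[0, 0, 0], [0, 0, -14], 1]
    - [[0, 0, 0], [0, 0, -14], 1]

```text
time: 30.15
tool_pos: [0.4501, 0.1194, 0.1959]
tool_rot: [-0.001, 0.771, 0.637, -0.002]
contact_force: [-0.5, -0.4, -3.0]
gripper_width: 0.627
grasp_force: 63.6
```

```bash
python3 go.py .643 .158 .2 .13;python3 - <<'E'
from h import *
fr=[manip.grab_frame(c) for c in("side","top")]
print(manip.state()["tool_pos"])
for F in fr:
  for n in("small_pack_full_center","small_charger_deck"):
    for d in manip.spot_point(F,n)[:4]: print(n,round(d["score"],2),w(F,d["location"]).round(4))
E
```

```text
turn [-0.005  0.001 -0.32 ] shift [ 7.44 18.21 -0.5 ] rows 3.9
[0.45049383 0.11936914 0.19657013]
small_pack_full_center 0.64 [0.4493 0.1173 0.1944]
small_charger_deck 0.93 [0.4518 0.1206 0.0252]
small_charger_deck 0.6 [0.643 0.154 0.019]
small_charger_deck 0.28 [0.4482 0.1196 0.1931]
small_pack_full_center 0.68 [0.4495 0.1202 0.1958]
small_charger_deck 0.74 [0.4506 0.1183 0.0319]
```

apply_moves:
  moves:
    - [[0, 0, -0.1], [1.8, 4.5, -0.3], 1]
    - [[0, 0, -0.2], [3.7, 9, -0.5], 1]
    - [[0, 0, -0.32], [5.5, 13.5, -0.5], 1]
    - [[0, 0, -0.32], [7, 17, -0.5], 1]
    - [[0, 0, -0.32], [7.4, 18.1, -0.5], 1]
    - [[0, 0, -0.32], [7.4, 18.1, 3], 1]
    - [[0, 0, -0.32], [7.4, 18.1, 7], 1]
    - [[0, 0, -0.32], [7.4, 18.1, 10], 1]
    - [[0, 0, -0.32], [7.4, 18.1, 12], 1]
    - [[0, 0, -0.32], [7.4, 18.1, 12.5], 1]
    - [[0, 0, -0.32], [7.4, 18.1, 12.5], 1]
    - [[0, 0, -0.32], [7.4, 18.1, 12.5], 1]
    - [[0, 0, -0.32], [7.4, 18.1, 12.5], 1]

```text
time: 31.75
tool_pos: [0.6447, 0.1582, 0.0762]
tool_rot: [0.001, 0.66, 0.752, 0.001]
contact_force: [0.6, 0.6, -3.7]
gripper_width: 0.626
grasp_force: 64.5
```

```bash
python3 go.py .643 .158 .0483 .13
```

```text
turn [ 0.004 -0.     0.   ] shift [ 0.   -0.18  2.79] rows 0.6
```

apply_moves:
  moves:
    - [[0, 0, 0], [0, -0.1, 1.2], 1]
    - [[0, 0, 0], [0, -0.1, 2], 1]
    - [[0, 0, 0], [0, -0.1, 2.4], 1]
    - [[0, 0, 0], [0, -0.1, 2.65], 1]
    - [[0, 0, 0], [0, -0.1, 2.8], 1]
    - [[0, 0, 0], [0, -0.1, 2.85], 1]
    - [[0, 0, 0], [0, -0.1, 2.85], 1]

```text
time: 32.45
tool_pos: [0.6427, 0.1579, 0.0483]
tool_rot: [-0.0, 0.66, 0.752, -0.0]
contact_force: [-7.8, -1.8, 13.4]
gripper_width: 0.622
grasp_force: 66.2
```

Firm contact with the board at the expected height. I release and raise.

apply_moves:
  moves:
    - [[0, 0, 0], [0, 0, 0], 0.3]
    - [[0, 0, 0], [0, 0, 0], -1]
    - [[0, 0, 0], [0, 0, 0], -1]
    - [[0, 0, 0], [0, 0, 0], -1]
    - [[0, 0, 0], [0, 0, 0], -1]
    - [[0, 0, 0], [0, 0, -3], -1]
    - [[0, 0, 0], [0, 0, -7], -1]
    - [[0, 0, 0], [0, 0, -11], -1]
    - [[0, 0, 0], [0, 0, -15], -1]
    - [[0, 0, 0], [0, 0, -15], -1]
    - [[0, 0, 0], [0, 0, -15], -1]
    - [[0, 0, 0], [0, 0, -15], -1]

```text
time: 33.65
tool_pos: [0.6414, 0.1577, 0.1933]
tool_rot: [-0.001, 0.66, 0.752, -0.001]
contact_force: [-0.2, -0.2, 0.3]
gripper_width: 0.999
grasp_force: 0.0
```

```bash
python3 fit1.py small .008 .541 .381 -.24; python3 fit1.py small .018 .643 .158 .13;  python3 go.py .541 .381 .2 -.24
```

```text
top 0.86 side 0.73 [ 0.5401  0.3795 -0.3318  0.3257]
side 0.85 [0.6421 0.156  0.0589 0.0916]
turn [0.   0.   0.37] shift [23.44 -7.16 -0.47] rows 4.9
```

apply_moves:
  moves:
    - [[0, 0, 0.13], [4.5, -1.4, 0], -1]
    - [[0, 0, 0.26], [9, -2.8, 0], -1]
    - [[0, 0, 0.4], [13.5, -4.2, 0], -1]
    - [[0, 0, 0.4], [18, -5.6, 0], -1]
    - [[0, 0, 0.4], [22, -6.8, 0], -1]
    - [[0, 0, 0.4], [23.4, -7.1, 0], -1]
    - [[0, 0, 0.4], [23.4, -7.1, 5], -1]
    - [[0, 0, 0.4], [23.4, -7.1, 5], -1]
    - [[0, 0, 0.4], [23.4, -7.1, 5], -1]
    - [[0, 0, 0.4], [23.4, -7.1, 5], -1]

```text
time: 35.25
tool_pos: [0.5429, 0.3803, 0.1473]
tool_rot: [0.0, 0.796, 0.605, 0.001]
contact_force: [-0.5, -0.2, 0.2]
gripper_width: 1.002
grasp_force: 0.0
```

```bash
python3 go.py .541 .380 .038 -.26;python3 - <<'E'
from h import *
f=manip.grab_frame("side"); save(f,"s7.png",(160,60,290,190),4)
E
```

```text
turn [ 0.002 -0.001 -0.011] shift [-0.1  -0.19 10.93] rows 2.2
```

View pics/s7.png

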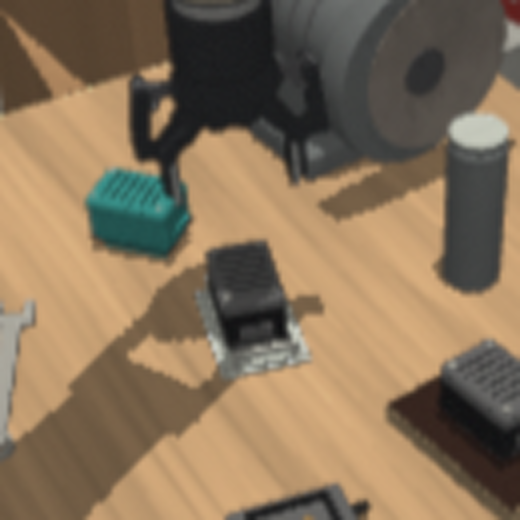

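The gripper is above the black small tray pack (245,290). The turquoise decoy at (140,210) is well clear. I descend and grip.

apply_moves:
  moves:
    - [[0, 0, 0], [-0.1, -0.15, 4], -1]
    - [[0, 0, 0], [-0.1, -0.15, 8], -1]
    - [[0, 0, 0], [-0.1, -0.15, 10], -1]
    - [[0, 0, 0], [-0.1, -0.15, 10.9], -1]
    - [[0, 0, 0], [-0.1, -0.15, 10.9], -1]
    - [[0, 0, 0], [-0.1, -0.15, 10.9], -1]
    - [[0, 0, 0], [-0.1, -0.15, 10.9], 1]
    - [[0, 0, 0], [-0.1, -0.15, 10.9], 1]
    - [[0, 0, 0], [-0.1, -0.15, 10.9], 1]
    - [[0, 0, 0], [-0.1, -0.15, 10.9], 1]
    - [[0, 0, 0], [-0.1, -0.15, 10.9], 1]
    - [[0, 0, 0], [-0.1, -0.15, 10.9], 1]
    - [[0, 0, 0], [-0.1, -0.15, 10.9], 1]
    - [[0, 0, 0], [-0.1, -0.15, 10.9], 1]
    - [[0, 0, 0], [-0.1, -0.15, 10.9], 1]

```text
time: 36.8
tool_pos: [0.5413, 0.3808, 0.0384]
tool_rot: [0.0, 0.796, 0.606, 0.002]
contact_force: [0.6, 0.0, 5.6]
gripper_width: 0.623
grasp_force: 64.0
```

apply_moves:
  moves:
    - [[0, 0, 0], [0, 0, -1], 1]
    - [[0, 0, 0], [0, 0, -3], 1]
    - [[0, 0, 0], [0, 0, -6], 1]
    - [[0, 0, 0], [0, 0, -10], 1]
    - [[0, 0, 0], [0, 0, -14], 1]
    - [[0, 0, 0], [0, 0, -16], 1]
    - [[0, 0, 0], [0, 0, -16], 1]
    - [[0, 0, 0], [0, 0, -16], 1]
    - [[0, 0, 0], [0, 0, -16], 1]

```text
time: 37.7
tool_pos: [0.5383, 0.3793, 0.1928]
tool_rot: [-0.0, 0.796, 0.606, -0.003]
contact_force: [-0.1, -0.4, -3.2]
gripper_width: 0.624
grasp_force: 63.6
```

```bash
python3 go.py .4505 .1195 .2 -.19;python3 - <<'E'
from h import *
fr=[manip.grab_frame(c) for c in("side","top")]
print(manip.state()["tool_pos"])
for F in fr:
  for n in("small_pack_flat_center","small_charger_deck","small_tray_floor"):
    for d in manip.spot_point(F,n)[:4]: print(n,round(d["score"],2),w(F,d["location"]).round(4))
A=cv2.resize(fr[1]["image"][150:240,100:290,::-1],None,fx=4,fy=4,interpolation=cv2.INTER_CUBIC);cv2.imwrite("pics/t8.png",A)
E
```

```text
turn [-0.004  0.004 -0.08 ] shift [-27.38  -1.54  -0.6 ] rows 5.5
[0.53855803 0.3794034  0.19312362]
small_pack_flat_center 0.75 [0.5354 0.3771 0.1888]
small_charger_deck 0.89 [0.4517 0.1186 0.0257]
small_charger_deck 0.67 [ 0.6818 -0.1379  0.0784]
small_tray_floor 0.75 [0.545  0.3782 0.009 ]
small_tray_floor 0.41 [0.6409 0.1572 0.0471]
small_pack_flat_center 0.46 [0.5147 0.5355 0.0286]
small_pack_flat_center 0.39 [0.5354 0.3843 0.1931]
small_charger_deck 0.77 [0.4499 0.1208 0.0303]
small_tray_floor 0.91 [0.5462 0.3766 0.0046]
```

View pics/t8.png

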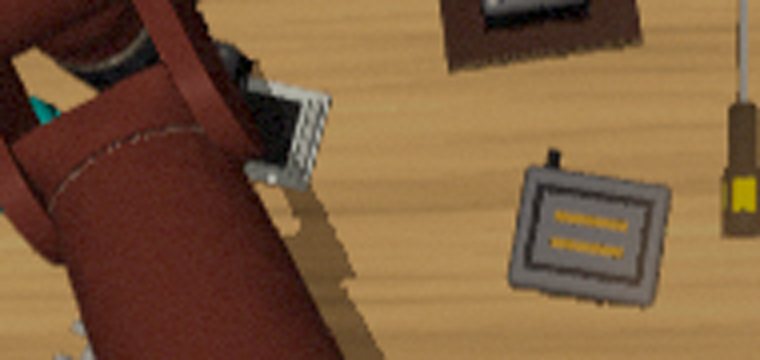

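The bare charger sits at (590,235) with its edges at yaw about -0.15. The small tray's right edge gives yaw about -0.26.

apply_moves:
  moves:
    - [[0, 0, -0.06], [-4, -0.2, 0], 1]
    - [[0, 0, -0.12], [-8.5, -0.4, 0], 1]
    - [[0, 0, -0.12], [-13, -0.7, 0], 1]
    - [[0, 0, -0.12], [-17.5, -0.9, 0], 1]
    - [[0, 0, -0.12], [-22, -1.2, 0], 1]
    - [[0, 0, -0.12], [-26, -1.4, 0], 1]
    - [[0, 0, -0.12], [-27.4, -1.5, 0], 1]
    - [[0, 0, -0.12], [-27.4, -1.5, 3], 1]
    - [[0, 0, -0.12], [-27.4, -1.5, 7], 1]
    - [[0, 0, -0.12], [-27.4, -1.5, 9], 1]
    - [[0, 0, -0.12], [-27.4, -1.5, 10], 1]
    - [[0, 0, -0.12], [-27.4, -1.5, 10], 1]
    - [[0, 0, -0.12], [-27.4, -1.5, 10], 1]
    - [[0, 0, -0.12], [-27.4, -1.5, 10], 1]

```text
time: 39.5
tool_pos: [0.4538, 0.1203, 0.0983]
tool_rot: [0.001, 0.758, 0.652, 0.001]
contact_force: [-0.7, 0.8, -2.9]
gripper_width: 0.628
grasp_force: 63.9
```

```bash
python3 go.py .4507 .1197 .0604 -.155;python3 - <<'E'
from h import *
f=manip.grab_frame("side"); save(f,"s9.png",(180,120,300,240),4)
E
```

```text
turn [ 0.003 -0.001  0.005] shift [-0.11 -0.31  3.79] rows 0.8
```

View pics/s9.png

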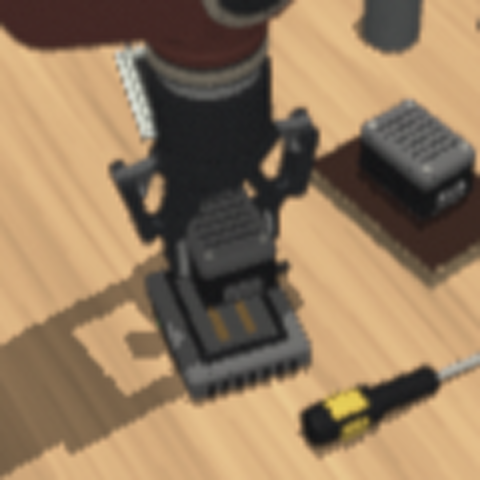

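The pack hangs over the brass strips (230,320), parallel to the lip. I correct by 3 mm and lower.

apply_moves:
  moves:
    - [[0, 0, 0], [-0.1, -0.25, 1], 1]
    - [[0, 0, 0], [-0.1, -0.25, 2], 1]
    - [[0, 0, 0], [-0.1, -0.25, 2.8], 1]
    - [[0, 0, 0], [-0.1, -0.25, 3.2], 1]
    - [[0, 0, 0], [-0.1, -0.25, 3.5], 1]
    - [[0, 0, 0], [-0.1, -0.25, 3.7], 1]
    - [[0, 0, 0], [-0.1, -0.25, 3.8], 1]
    - [[0, 0, 0], [-0.1, -0.25, 3.8], 1]

```text
time: 40.35
tool_pos: [0.4505, 0.1195, 0.0604]
tool_rot: [0.0, 0.758, 0.652, 0.0]
contact_force: [-6.3, -2.2, 8.8]
gripper_width: 0.627
grasp_force: 65.2
```

apply_moves:
  moves:
    - [[0, 0, 0], [0, 0, 0], 0.3]
    - [[0, 0, 0], [0, 0, 0], -1]
    - [[0, 0, 0], [0, 0, 0], -1]
    - [[0, 0, 0], [0, 0, 0], -1]
    - [[0, 0, 0], [0, 0, 0], -1]
    - [[0, 0, 0], [0, 0, -3], -1]
    - [[0, 0, 0], [0, 0, -7], -1]
    - [[0, 0, 0], [0, 0, -11], -1]
    - [[0, 0, 0], [0, 0, -13], -1]
    - [[0, 0, 0], [0, 0, -13], -1]
    - [[0, 0, 0], [0, 0, -13], -1]
    - [[0, 0, 0], [0, 0, -13], -1]

```text
time: 41.55
tool_pos: [0.4486, 0.1193, 0.1862]
tool_rot: [-0.001, 0.758, 0.652, -0.001]
contact_force: [0.1, 0.4, -0.5]
gripper_width: 1.0
grasp_force: 0.0
```

```bash
python3 fit1.py small .03 .4505 .1195 -.155; python3 fit1.py small .018 .643 .158 .13;  python3 go.py .642 .157 .2 .13
```

```text
side 0.85 [ 0.4483  0.1175 -0.2156  0.0947]
top 0.87 side 0.78 [0.6408 0.1569 0.1534 0.2917]
turn [ 0.   -0.   -0.28] shift [ 6.59 18.45 -1.16] rows 3.9
```

apply_moves:
  moves:
    - [[0, 0, -0.1], [1.6, 4.5, -1], -1]
    - [[0, 0, -0.2], [3.2, 9, -1], -1]
    - [[0, 0, -0.28], [4.8, 13.5, -1], -1]
    - [[0, 0, -0.28], [6.2, 17.5, -1], -1]
    - [[0, 0, -0.28], [6.6, 18.4, -1], -1]
    - [[0, 0, -0.28], [6.6, 18.4, 3], -1]
    - [[0, 0, -0.28], [6.6, 18.4, 3], -1]
    - [[0, 0, -0.28], [6.6, 18.4, 3], -1]
    - [[0, 0, -0.28], [6.6, 18.4, 3], -1]

```text
time: 43.05
tool_pos: [0.6417, 0.1573, 0.1602]
tool_rot: [0.001, 0.66, 0.752, 0.001]
contact_force: [0.4, 0.3, 0.1]
gripper_width: 0.997
grasp_force: 0.0
```

```bash
python3 go.py .642 .158 .048 .13
```

```text
turn [0.002 0.    0.   ] shift [ 0.07  0.02 11.22] rows 2.2
```

apply_moves:
  moves:
    - [[0, 0, 0], [0.05, 0.1, 4], -1]
    - [[0, 0, 0], [0.05, 0.1, 8], -1]
    - [[0, 0, 0], [0.05, 0.1, 10], -1]
    - [[0, 0, 0], [0.05, 0.1, 11.2], -1]
    - [[0, 0, 0], [0.05, 0.1, 11.2], -1]
    - [[0, 0, 0], [0.05, 0.1, 11.2], -1]
    - [[0, 0, 0], [0.05, 0.1, 11.2], 1]
    - [[0, 0, 0], [0.05, 0.1, 11.2], 1]
    - [[0, 0, 0], [0.05, 0.1, 11.2], 1]
    - [[0, 0, 0], [0.05, 0.1, 11.2], 1]
    - [[0, 0, 0], [0.05, 0.1, 11.2], 1]
    - [[0, 0, 0], [0.05, 0.1, 11.2], 1]
    - [[0, 0, 0], [0.05, 0.1, 11.2], 1]
    - [[0, 0, 0], [0.05, 0.1, 11.2], 1]
    - [[0, 0, 0], [0.05, 0.1, 11.2], 1]

```text
time: 44.55
tool_pos: [0.6437, 0.158, 0.0483]
tool_rot: [0.001, 0.66, 0.752, 0.001]
contact_force: [-0.1, 1.1, 6.5]
gripper_width: 0.629
grasp_force: 64.3
```

apply_moves:
  moves:
    - [[0, 0, 0], [0, 0, -1], 1]
    - [[0, 0, 0], [0, 0, -3], 1]
    - [[0, 0, 0], [0, 0, -6], 1]
    - [[0, 0, 0], [0, 0, -10], 1]
    - [[0, 0, 0], [0, 0, -14], 1]
    - [[0, 0, 0], [0, 0, -15], 1]
    - [[0, 0, 0], [0, 0, -15], 1]
    - [[0, 0, 0], [0, 0, -15], 1]
    - [[0, 0, 0], [0, 0, -15], 1]

```text
time: 45.45
tool_pos: [0.6406, 0.1576, 0.1923]
tool_rot: [-0.002, 0.66, 0.752, -0.002]
contact_force: [0.0, 1.1, -3.4]
gripper_width: 0.627
grasp_force: 63.9
```

```bash
python3 go.py .545 .378 .2 -.255;python3 - <<'E'
from h import *
fr=[manip.grab_frame(c) for c in("side","top")]
print(manip.state()["tool_pos"])
for F in fr:
  for n in("small_pack_full_center","small_tray_floor"):
    for d in manip.spot_point(F,n)[:4]: print(n,round(d["score"],2),w(F,d["location"]).round(4))
E
```

```text
turn [-0.006  0.001  0.385] shift [23.1  -6.63 -0.73] rows 4.8
[0.64106862 0.15761451 0.19310604]
small_pack_full_center 0.94 [0.6394 0.1567 0.1896]
small_tray_floor 0.61 [0.5458 0.381  0.0084]
small_pack_full_center 0.37 [0.6395 0.1584 0.1918]
small_tray_floor 0.94 [0.5454 0.3752 0.0068]
```

apply_moves:
  moves:
    - [[0, 0, 0.1], [4, -1.2, 0], 1]
    - [[0, 0, 0.2], [8.5, -2.5, 0], 1]
    - [[0, 0, 0.3], [13, -3.8, 0], 1]
    - [[0, 0, 0.385], [17.5, -5.1, 0], 1]
    - [[0, 0, 0.385], [21.5, -6.2, 0], 1]
    - [[0, 0, 0.385], [23.1, -6.6, 0], 1]
    - [[0, 0, 0.385], [23.1, -6.6, 3], 1]
    - [[0, 0, 0.385], [23.1, -6.6, 7], 1]
    - [[0, 0, 0.385], [23.1, -6.6, 10], 1]
    - [[0, 0, 0.385], [23.1, -6.6, 12], 1]
    - [[0, 0, 0.385], [23.1, -6.6, 12], 1]
    - [[0, 0, 0.385], [23.1, -6.6, 12], 1]
    - [[0, 0, 0.385], [23.1, -6.6, 12], 1]

```text
time: 47.05
tool_pos: [0.5486, 0.3788, 0.0787]
tool_rot: [0.0, 0.791, 0.611, 0.002]
contact_force: [-0.8, 1.1, -2.8]
gripper_width: 0.628
grasp_force: 63.8
```

```bash
python3 go.py .5455 .378 .0383 -.255;python3 - <<'E'
from h import *
f=manip.grab_frame("side"); save(f,"s10.png",(170,70,280,180),5)
E
```

```text
turn [ 0.003 -0.002 -0.   ] shift [-0.17 -0.29  4.04] rows 0.8
```

View pics/s10.png

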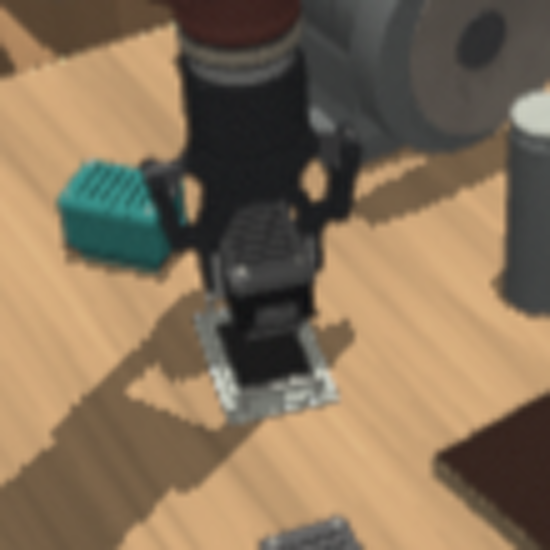

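The pack is aligned over the rubber floor (265,360). I correct by 3 mm and lower 40 mm.

apply_moves:
  moves:
    - [[0, 0, 0], [-0.15, -0.25, 1], 1]
    - [[0, 0, 0], [-0.15, -0.25, 2.2], 1]
    - [[0, 0, 0], [-0.15, -0.25, 3], 1]
    - [[0, 0, 0], [-0.15, -0.25, 3.4], 1]
    - [[0, 0, 0], [-0.15, -0.25, 3.7], 1]
    - [[0, 0, 0], [-0.15, -0.25, 3.9], 1]
    - [[0, 0, 0], [-0.15, -0.25, 4.05], 1]
    - [[0, 0, 0], [-0.15, -0.25, 4.05], 1]

```text
time: 47.9
tool_pos: [0.545, 0.3779, 0.0383]
tool_rot: [0.0, 0.791, 0.611, 0.0]
contact_force: [-4.7, -3.1, 7.0]
gripper_width: 0.623
grasp_force: 64.8
```

apply_moves:
  moves:
    - [[0, 0, 0], [0, 0, 0], 0.3]
    - [[0, 0, 0], [0, 0, 0], -1]
    - [[0, 0, 0], [0, 0, 0], -1]
    - [[0, 0, 0], [0, 0, 0], -1]
    - [[0, 0, 0], [0, 0, 0], -1]
    - [[0, 0, 0], [0, 0, -3], -1]
    - [[0, 0, 0], [0, 0, -7], -1]
    - [[0, 0, 0], [0, 0, -12], -1]
    - [[0, 0, 0], [0, 0, -17], -1]
    - [[0, 0, 0], [0, 0, -20], -1]
    - [[0, 0, 0], [3, -9, -20], -1]
    - [[0, 0, 0], [6, -18, -20], -1]
    - [[0, 0, 0], [8, -25, -20], -1]
    - [[0, 0, 0], [10.7, -30.3, -20], -1]
    - [[0, 0, 0], [10.7, -30.3, -20], -1]
    - [[0, 0, 0], [10.7, -30.3, -20], -1]
    - [[0, 0, 0], [10.7, -30.3, -20], -1]
    - [[0, 0, 0], [10.7, -30.3, -20], -1]

```text
time: 49.7
tool_pos: [0.2753, 0.5589, 0.2357]
tool_rot: [-0.0, 0.79, 0.613, -0.0]
contact_force: [0.6, -1.2, 0.2]
gripper_width: 1.001
grasp_force: 0.0
```

```bash
sed -i 's/fit2.png/fit3.png/; s/"BC":("big",.04,.681,-.139,0)/"BC":("big",.04,.682,-.1385,-.2)/; s/"SC":("small",.03,.449,.121,0)/"SC":("small",.03,.4507,.1197,-.15)/;s/.516,-.371,0)/.5163,-.3713,0)/;s/.545,.379,-.25)/.5455,.378,-.25)/' m.py; sed -i '/^for k in P/,$d' m.py; python3 m.py
```

```text
BC 2 [ 0.6812 -0.1362 -0.2272  0.1863]
SC 2 [ 0.4487  0.1197 -0.1377  0.2053]
BT 2 [ 0.5148 -0.3715  0.0228  0.1535]
ST 1 [ 0.5421  0.3781 -0.2806  0.0739]
```

View pics/fit3.png

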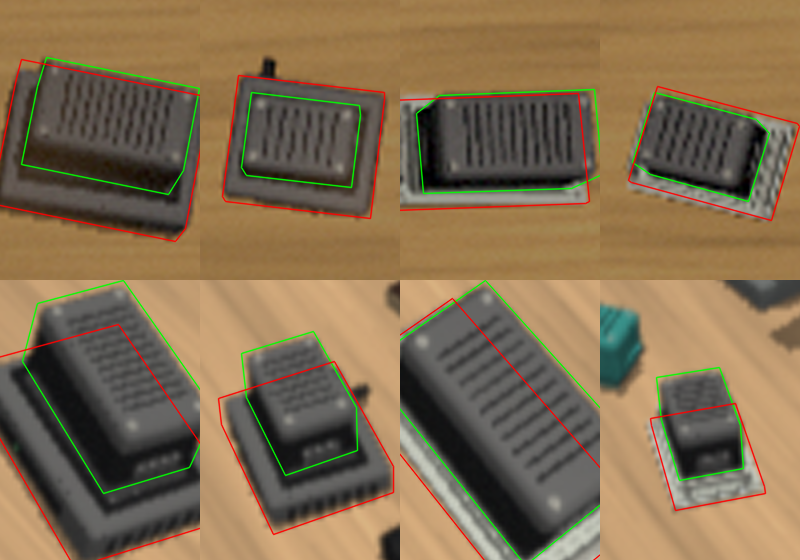

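All four packs stand upright in their lips. The fits put them within about 4 mm of the centres, and the set-down heights matched the floors. I hand the job in.

```bash
python3 -c "
from plant import manip
print(manip.job_done())"
```

```text
the job is handed in; nothing more can be done
None
```

I swapped both pairs of packs and handed the job in at about 50 s: the flat packs are on the chargers and the full ones in the trays. By the last camera check all four stand upright within about 4 mm of their centres, though the hand-in gave no verdict.

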